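Nudge the probe-carrier plate onto its two locating pins

TASK

With the fingertips, nudge the aluminium probe-carrier plate sideways on the blue scan fixture, off the two brass rails, until its two holes drop over the fixture's two locating pins and it lies flat on the blue bed; the dark steel fence is there to square it up against. Only push it: do not lift or carry the plate, do not tip it up, and leave the wedge, block, disc and probe where they are.

Things in the scene. Friction and masses are not known exactly. Their poses are not given: they have to be found in the camera images.
- fixture: Blue scan fixture bolted to the table. Origin at table height (z 0), under the centre of the seated plate. In its axes, mm: flat bed top at z 20, x -62 to +70, y -97 to +133; two steel pins 10 in diameter with coned tops at (x -32, y -20) and (+32, -20), tops at z 28. Painted yellow lines at x -52 and y -76.5 outline the seat.
- fence_tick (a point): Orange tick on top of the dark steel fence at the fixture's +x side, at its (58.8, 0, 44) mm. The fence runs along the fixture's y from -78 to +127 mm; its guiding face is at x +50.8; 16 mm thick, top 44 mm above the table.
- rails (a point): Point midway between the inner (home-side) ends of the two brass rails, at the rail tops: fixture (0, 78, 28) mm. Rails run along the fixture's y from +78 to +130, 16 mm wide, centred on x -38 and +38; in the 60 mm gap between them a fingertip can go down to the bed, 20 mm above the table.
- plate: Loose aluminium plate 100 (x) by 150 (y) by 12 mm thick, 0.4 to 0.65 kg, origin at the centre of its underside. Through holes 13 mm wide at (x -32, y -20) and (+32, -20). A black probe cup, 44 mm across, 20 high, is fixed on the middle of its top; an orange tick by the +x edge marks y = 0. Seated, its origin is at fixture (0, 0, 20) mm, axes parallel, about 1 mm play.
- plate_top (a point): Centre of the plate's top face, inside the cup, 12 mm above its underside. At the start the plate lies flat on rails and pin tops (underside at 28 mm), 16 to 42 mm too far to the fixture's +y, up to 17 mm clear of the fence, up to 0.1 rad askew. Pushed to -y it slides over the pin tops; its +y edge leaves the rails about 3 mm before home, then it drops 8 mm.
- pin_near (a point): Top centre of the pin at the fixture's -x side, 28 mm above the table. Hidden under the plate at the start.
- pin_far (a point): Top centre of the pin at the fixture's +x side (by the fence), 28 mm above the table. Hidden under the plate at the start.
- hole_near (a point): Centre, at the plate's underside, of the hole that belongs on pin_near. Sliding the plate takes roughly 2 to 8 N; against the fence or seated on the pins it stops firmly, so 15 to 22 N is a clear stop.
- hole_far (a point): Centre, at the plate's underside, of the hole that belongs on pin_far.
- wedge: Bystander: loose brass step wedge, 100 long (x), 25 wide, steps 10 to 40 mm high. Origin under its centre.
- block: Bystander: loose steel reference block 90 x 30 x 45 mm high. Origin under its centre.
- disc: Bystander: loose dark grinding disc 90 mm in diameter, 7 mm thick, lying flat. Origin under its centre.
- probe: Bystander: loose small upright black probe with a red band, 28 mm in diameter, 42 mm high. Origin under its centre.
Things that resemble listed ones, but are neither listed nor needed, are in the scene too. Of the things like the plate, leave any that is green; of the rest the smaller one is meant.

How it is judged (in metres and radians):
At the end, for the whole second after the job is handed in: Both holes are over their pins (within 3.5 mm sideways), the plate lies flat on the bed (underside within 1.5 mm of it, tilt under 0.02 rad) and at rest (horizontal distance between hole_near and pin_near below 0.0035 m and horizontal distance between hole_far and pin_far below 0.0035 m and z of plate in the frame of fixture between 0.0175 and 0.0215 m and angle between plate's own z axis and vertical below 0.02 rad and linear speed of plate below 0.01 m/s); the robot touches nothing.
It fails at once if the plate is lifted more than 5 mm above its sliding height on the rails and pins (z of plate in the frame of fixture above 0.033 m).
It fails at once if the plate is tipped by more than 0.3 rad (angle between plate's own z axis and vertical above 0.3 rad).
It fails at once if the wedge, block, disc or probe is moved by more than 10 mm (distance of any of wedge, block, disc, probe from where it was at the start of the episode above 0.01 m).
It also fails if it takes over 51 s, if anything falls off the work surface, if the arm or the gripper's body presses on something with over 40 N, if the wrist force passes 120 N, or if a joint passes its speed limit or range.

ROBOT

A 6-joint arm with a two-finger parallel gripper is mounted at the origin on the work surface. World frame = base frame: x ahead of the robot, y to its left, z up, the work surface at z = 0. Lengths are in m, angles in degrees, forces in N, time in s.
With the tool pointing down it reaches from about 0.4 to 0.825 m from the base axis. Payload 7 kg.
Tool frame: the origin (TCP) lies on the centre line of the jaws, within the pads' length; the fingertips stand 11 mm ahead of it and the grasp point (between the pads) lies 8 mm behind it; z points along the fingers, y is the direction in which the jaws open and shut (so a half turn about z gives the same grasp; the last joint's range is limited). The gripper opens to 88 mm and grips with 3 to 60 N. Pads are 19 mm wide; open, the fingers measure 130 mm over their backs; the gripper's body (78 mm by 193 mm) begins 47 mm behind the grasp point.
Start: joints at [89.158, 20.546, 0.682, 0, -70.136, -16.507], TCP at [0.201, 0.644, 0.238] pointing down, gripper open.
Joint ranges: [-176.03, 176.03], [-82.01, 121.73], [-58.28, 71.71], [-173.87, 95.51], [-174.79, -0.11], [-173.66, 173.66]. Speed limits (degrees/s): [136.94, 136.94, 172.46, 180, 180, 180].

INTERFACE

Orientations are given as [roll, pitch, yaw] about the fixed x, y, z axes, in that order (R = Rz(yaw) Ry(pitch) Rx(roll)).
In Python, from plant import ctrl, cams, order gives the robot as it stands.
- The arm moves only by the tool jog_arm, never from a script. Its argument "motion" is a list of rows, each an object with "offset": the shift along the tool's x, y, z in mm, a list of three; "roll": the turn about the tool's z in rad; "hand": the finger opening in mm, from 0 to 87.6. A call has 1 to 20 rows; each row is the pose to reach, as a shift and turn from the pose commanded when the call began, along the tool's axes at that moment; what a row does not reach only later rows make up. A row lasts 1/12 s, in which the tool goes at most 41.7 mm and 7.16 degrees, less where a joint would pass 70% of its speed; a pose out of reach is approached as far as the arm can. A call with a gripper value outside its range is refused whole. The fingers move at their own pace and stop on an object; the grip force is fixed at half the most. Time passes only in rows, so rows that repeat a pose let the fingers close. It gives the time, the measured TCP pose, the force and the opening at its end, in the units of the state.
- ctrl.get_obs(): the state, without advancing time (a new reading comes with each control period).
- cams.snapshot(name): name is "scene" or "top" or "wrist"; returns a dict with "img" (480x640x3 uint8, red, green, blue), "K" (3x3 intrinsics, pixels), "cam_to_world" (4x4, takes a point from camera to world coordinates); the wrist camera has in their place "T_tool_cam" (4x4, takes a point from camera to tool coordinates, whose origin is the TCP and whose axes are the flange's). Camera axes: x right, y down, z forward; pixel columns grow to the right and rows downward; lengths in m; the calibration is good to about 2 mm. The wrist camera is an equidistant fisheye: a pixel r from the principal point sees the ray r / f radians off the axis. A picture is of the moment at which its call begins: read the wrist's pose just before it. There is no depth.
- order.close_job(): hands the job in, once; it reports no verdict.
The state is a dict: "clock": time; "joint_pos": joint angles; "qvel": joint speeds; "tau": joint torques, N m; "tool_pos": TCP position; "orientation": TCP orientation; "force": force on the tool from outside, world axes, zero at the start; "moment": the same for the moment, N m; "opening": finger opening in m.
Only numpy, scipy, OpenCV 4.12 (cv2) and the standard library are available. Lean on these libraries where they do the work, as an engineer would, in place of code of your own. Each camera call takes 0.05 s, during which the arm holds its last target. There are 200 camera calls.

## Working session

There is one attempt and no reset: what is moved stays moved. The work goes in short steps, Python scripts to look and compute and a tool call to move; the robot and the scene stay as the last step left them, time stands still between calls to the robot, and variables do not carry over. Pictures are saved under pics/ and viewed, about 8 in all and at most 12, crops included, and the job is handed in when it is done.

Besides the shell and the picture viewer there is one more tool, called after ">>>" as a command line: name --argument value ..., lists and objects as JSON in quotes. jog_arm: Moves the arm, as the interface text tells. Its arguments: {"type":"object","properties":{"motion":{"type":"array"}},"required":["motion"]}

```bash
mkdir -p pics; ls
cat > h.py <<'E'
import numpy as np, cv2
from plant import ctrl, cams, order
def snap(n, f=None):
    s=cams.snapshot(n)
    if f: cv2.imwrite('pics/'+f, s['img'][:,:,::-1])
    return s
def ray(s,u,v,z):
    d=np.linalg.inv(s['K'])@[u,v,1.]; T=s['cam_to_world']; d=T[:3,:3]@d; o=T[:3,3]
    return o+d*(z-o[2])/d[2]
def proj(s,p):
    T=np.linalg.inv(s['cam_to_world']); q=s['K']@(T[:3,:3]@np.array(p)+T[:3,3]); return q[:2]/q[2]
E
python3 - <<'E'
from h import *
import pickle
np.set_printoptions(precision=4,suppress=True)
o=ctrl.get_obs(); print(o)
for n in('top','scene'):
    s=snap(n,n+'0.png'); pickle.dump(s,open(n+'0.pkl','wb')); print(n,s['K'],s['cam_to_world'])
E
```

```text
pics
{'clock': 0.0, 'joint_pos': array([ 89.1583,  20.5921,   0.6329,  -0.0201, -70.1349, -16.5075]), 'qvel': array([-0.0241, -0.0808, -0.0648, -0.0288, -0.0368, -0.0256]), 'tau': array([  0.0005, -58.2716,  29.3049,   6.997 ,   0.0068,  -0.0002]), 'tool_pos': array([0.2012, 0.6438, 0.2366]), 'orientation': array([179.9045,  -0.0086, -17.356 ]), 'force': array([-0.0206, -0.0399, -0.1849]), 'moment': array([-0.0107,  0.0176,  0.0476]), 'opening': 0.08806726818568743}
top [[609.6341   0.     317.306 ]
 [  0.     609.6341 236.9501]
 [  0.       0.       1.    ]] [[ 0.0269 -0.9823  0.1851  0.3572]
 [-0.9996 -0.0283 -0.0049  0.0502]
 [ 0.0101 -0.1849 -0.9827  1.0828]
 [ 0.      0.      0.      1.    ]]
scene [[529.1909   0.     312.1083]
 [  0.     529.1909 238.3052]
 [  0.       0.       1.    ]] [[ 0.0725  0.7913 -0.6071  1.0296]
 [ 0.9974 -0.0551  0.0472  0.0111]
 [ 0.0039 -0.6089 -0.7932  0.712 ]
 [ 0.      0.      0.      1.    ]]
```

View pics/top0.png

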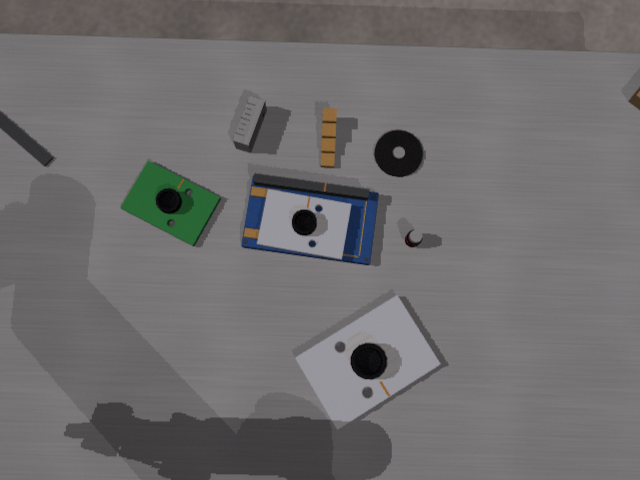

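View pics/scene0.png

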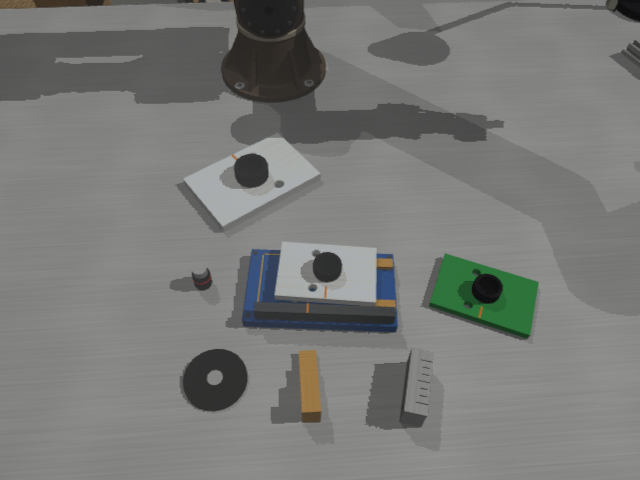

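Top view shows three plate-like things: green at (170,203), a large white one at (368,360), and a small white one on the blue fixture at (305,223). The small one is meant: it isn't green and is the smaller of the two whites. Next: an enlarged crop with the first pose estimates.

```bash
cat > m.py <<'E'
from h import *
import sys
def quad(m):
    c=max(cv2.findContours(m.astype(np.uint8),0,2)[0],key=cv2.contourArea)
    return cv2.boxPoints(cv2.minAreaRect(cv2.convexHull(c))), cv2.approxPolyDP(cv2.convexHull(c),4,True)[:,0]
def masks(img):
    hsv=cv2.cvtColor(img,cv2.COLOR_RGB2HSV); h,s,v=[hsv[:,:,i].astype(int) for i in range(3)]
    blue=(h>105)&(h<125)&(s>130)
    white=(s<40)&(v>150)
    orange=(h>8)&(h<25)&(s>120)
    return blue,white,orange
E
python3 - <<'E'
from m import *
import pickle
np.set_printoptions(precision=4,suppress=True)
for n,(x0,y0,x1,y1) in dict(top=(230,165,390,275),scene=(235,230,410,340)).items():
    s=pickle.load(open(n+'0.pkl','rb')); roi=s['img'][y0:y1,x0:x1]
    b,w,o=masks(roi)
    for nm,m,z in(('blue',b,.02),('white',w,.04)):
        q=quad(m)[1]+[x0,y0]; print(n,nm,[(tuple(p),ray(s,*p,z)[:2].round(4)) for p in q])
    k,l,st,c=cv2.connectedComponentsWithStats(o.astype(np.uint8))
    print(n,'orange',[(c[i]+[x0,y0],st[i,4],ray(s,*(c[i]+[x0,y0]),.044)[:2]) for i in range(1,k) if st[i,4]>4])
    cv2.imwrite(f'pics/{n}crop.png',cv2.resize(roi[:,:,::-1],None,fx=4.5,fy=4.5,interpolation=cv2.INTER_CUBIC))
E
```

```text
top blue [((np.int64(357), np.int64(254)), array([ 0.5289, -0.026 ])), ((np.int64(345), np.int64(253)), array([ 0.5301, -0.0048])), ((np.int64(251), np.int64(185)), array([0.6492, 0.1668])), ((np.int64(253), np.int64(176)), array([0.6661, 0.164 ])), ((np.int64(365), np.int64(200)), array([ 0.6274, -0.0389]))]
top white [((np.int64(268), np.int64(190)), array([0.6355, 0.1342])), ((np.int64(349), np.int64(204)), array([ 0.6143, -0.0092])), ((np.int64(340), np.int64(257)), array([0.5195, 0.0048])), ((np.int64(257), np.int64(242)), array([0.5418, 0.1494]))]
top orange [(array([327. , 165.5]), np.int32(26), array([0.6823, 0.0313])), (array([324.6471, 187.2353]), np.int32(17), array([0.6424, 0.0345])), (array([258.3228, 191.8583]), np.int32(127), array([0.6306, 0.1507])), (array([308. , 201.5]), np.int32(12), array([0.6157, 0.063 ])), (array([250.7477, 233.036 ]), np.int32(111), array([0.5565, 0.1606]))]
scene blue [((np.int64(269), np.int64(250)), array([ 0.519 , -0.0192])), ((np.int64(252), np.int64(310)), array([ 0.6283, -0.047 ])), ((np.int64(244), np.int64(309)), array([ 0.6258, -0.0589])), ((np.int64(252), np.int64(254)), array([ 0.5251, -0.0467]))]
scene white [((np.int64(282), np.int64(242)), array([0.5194, 0.0027])), ((np.int64(376), np.int64(248)), array([0.5416, 0.1504])), ((np.int64(375), np.int64(301)), array([0.6375, 0.1348])), ((np.int64(275), np.int64(294)), array([ 0.6152, -0.0113]))]
scene orange [(array([384.1463, 262.6098]), np.int32(123), array([0.5731, 0.158 ])), (array([325. , 291.5]), np.int32(10), array([0.6185, 0.0627])), (array([385.3448, 302.8966]), np.int32(116), array([0.644 , 0.1486])), (array([307.3333, 307.6667]), np.int32(21), array([0.644 , 0.0348]))]
```

View pics/topcrop.png

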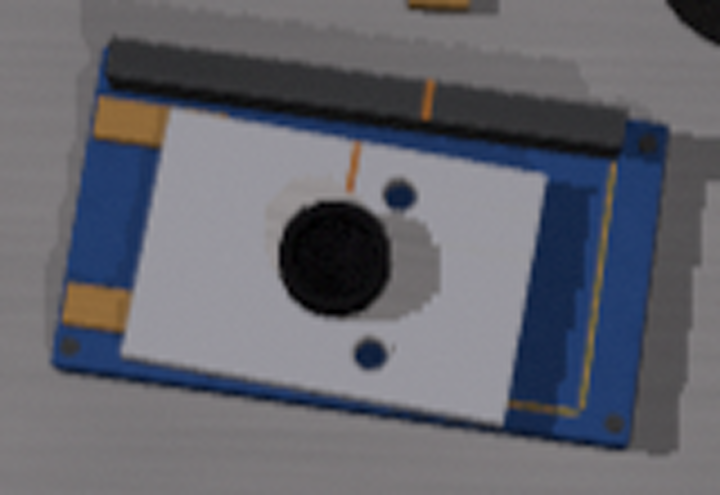

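The crop confirms the small white plate on the fixture, with holes at crop (400,193) and (370,352), tick at (355,165) and fence tick at (430,98). Bed corners in the crop are at (668,128), (628,445) and (55,365). From these I fit the fixture pose.

```bash
cat > fit.py <<'E'
from h import *
def rigid(L,W):
    L,W=np.array(L),np.array(W); l,w=L.mean(0),W.mean(0); U,S,V=np.linalg.svd((L-l).T@(W-w))
    R=(U@np.diag([1,np.linalg.det(U@V)])@V).T; t=w-R@l
    return R,t,np.abs(L@R.T+t-W).max()
E
python3 - <<'E'
from fit import *; from m import masks
import pickle
np.set_printoptions(precision=4,suppress=True)
s=pickle.load(open('top0.pkl','rb')); sc=pickle.load(open('scene0.pkl','rb'))
P=lambda u,v,z:ray(s,230+u/4.5-.4,165+v/4.5-.4,z)[:2]
L=[[.07,-.097],[-.062,-.097],[-.062,.133],[.0588,0],[-.052,-.0765],[.0508,-.078]]
W=[P(668,128,.02),P(628,445,.02),P(55,365,.02),P(430,98,.044),P(578,412,.02),P(622,154,.044)]
R,t,e=rigid(L,W); th=np.arctan2(R[1,0],R[0,0]); print('fixture',t,np.degrees(th),e); print(np.array(L)@R.T+t-W)
pl=[]
for q in ([[.6355,.1342],[.6143,-.0092],[.5195,.0048],[.5418,.1494]],[[.6375,.1348],[.6152,-.0113],[.5194,.0027],[.5416,.1504]]):
    Rp,tp,e=rigid([[.05,.075],[.05,-.075],[-.05,-.075],[-.05,.075]],q); a=np.degrees(np.arctan2(Rp[1,0],Rp[0,0])); print('plate',tp,a,e,'in fixture',R.T@(tp-t)*1e3,a-np.degrees(th))
# bystanders: dark steel fence endpoints in scene as check
print(sc['img'][310:316,300].tolist())
E
```

```text
fixture [0.5843 0.041 ] -6.677635888664109 0.0025433206716991286
[[ 0.0015 -0.0012]
 [-0.0012 -0.0004]
 [ 0.0003  0.0025]
 [-0.0013  0.0006]
 [-0.0013 -0.001 ]
 [ 0.002  -0.0005]]
plate [0.5778 0.0698] -8.654896077590335 0.0029918291860958623 in fixture [-9.8032 27.8199] -1.977260188926226
plate [0.5784 0.0692] -8.662744013810622 0.0017009539619301517 in fixture [-9.082  27.2499] -1.985108125146513
[[71, 72, 73], [70, 72, 73], [65, 67, 67], [47, 49, 49], [47, 49, 48], [48, 49, 49]]
```

```bash
cat > go.py <<'E'
from h import *
from scipy.spatial.transform import Rotation as Ro
import sys
T=np.array([.5843,.041]); TH=-6.68; c,s_=np.cos(np.radians(TH)),np.sin(np.radians(TH)); RF=np.array([[c,-s_],[s_,c]])
def f2w(x,y): return T+RF@[x/1e3,y/1e3]
def w2f(p): return RF.T@(np.array(p)[:2]-T)*1e3
def goal(x,y,tipz,yaw):  # fixture mm, tip height mm, yaw rel. fixture deg
    o=ctrl.get_obs(); R=Ro.from_euler('xyz',o['orientation'],degrees=True).as_matrix()
    w=np.r_[f2w(x,y),(tipz+11)/1e3]
    a=(TH+yaw-o['orientation'][2]+180)%360-180
    print('offset',(R.T@(w-o['tool_pos'])*1e3).round(1),'roll',round(-np.radians(a),3))
def where():
    o=ctrl.get_obs(); print(o['clock'],'fix',w2f(o['tool_pos']).round(1),'tipz',round(o['tool_pos'][2]*1e3-11,1),'yawrel',round(o['orientation'][2]-TH,2),'F fix',(RF.T@o['force'][:2]).round(2),o['force'][2].round(2),'open',round(o['opening'],4))
if __name__=='__main__':
    where()
    if len(sys.argv)>1: goal(*map(float,sys.argv[1:]))
E
python3 go.py -86 27 100 0
```

```text
0.1 fix [-450.7  554.2] tipz 225.7 yawrel -10.67 F fix [ 0.51 -0.08] 0.26 open 0.0877
offset [456.  450.4 126.5] roll -0.186
```

>>> jog_arm --motion '[{"offset": [30, 30, 0], "roll": -0.02, "hand": 0}, {"offset": [55, 55, 10], "roll": -0.04, "hand": 0}, {"offset": [80, 80, 20], "roll": -0.06, "hand": 0}, {"offset": [105, 105, 30], "roll": -0.08, "hand": 0}, {"offset": [130, 130, 40], "roll": -0.1, "hand": 0}, {"offset": [155, 155, 50], "roll": -0.12, "hand": 0}, {"offset": [180, 180, 60], "roll": -0.14, "hand": 0}, {"offset": [205, 205, 70], "roll": -0.16, "hand": 0}, {"offset": [230, 230, 80], "roll": -0.186, "hand": 0}, {"offset": [255, 255, 85], "roll": -0.186, "hand": 0}, {"offset": [280, 280, 90], "roll": -0.186, "hand": 0}, {"offset": [305, 305, 95], "roll": -0.186, "hand": 0}, {"offset": [330, 330, 100], "roll": -0.186, "hand": 0}, {"offset": [355, 355, 105], "roll": -0.186, "hand": 0}, {"offset": [380, 380, 110], "roll": -0.186, "hand": 0}, {"offset": [405, 405, 115], "roll": -0.186, "hand": 0}, {"offset": [430, 430, 120], "roll": -0.186, "hand": 0}, {"offset": [456, 450, 126], "roll": -0.186, "hand": 0}, {"offset": [456, 450, 126], "roll": -0.186, "hand": 0}, {"offset": [456, 450, 126], "roll": -0.186, "hand": 0}]'

```text
clock: 1.77
tool_pos: [0.5024, 0.077, 0.1107]
orientation: [179.9, 0.1, -6.9]
force: [-0.4, 0.7, 0.1]
opening: 0.0004
```

```bash
python3 go.py -86 27 30 0
python3 - <<'E'
from h import *
snap('wrist','w1.png')
E
```

```text
1.7667 fix [-85.5  26.2] tipz 99.7 yawrel -0.22 F fix [-0.48  0.61] 0.07 open 0.0004
offset [-0.4 -0.9 69.7] roll -0.004
```

View pics/w1.png

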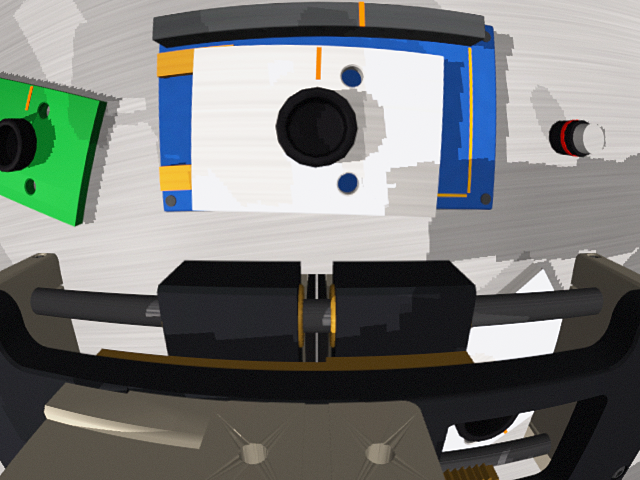

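Wrist view: fingers are shut, centred on the cup column (316), and clear of everything. The plate is plainly short of the fence. I'll descend and push in +x.

>>> jog_arm --motion '[{"offset": [0, 0, 20], "roll": 0, "hand": 0}, {"offset": [0, 0, 40], "roll": 0, "hand": 0}, {"offset": [0, 0, 60], "roll": 0, "hand": 0}, {"offset": [0, -1, 70], "roll": 0, "hand": 0}, {"offset": [5, -1, 70], "roll": 0, "hand": 0}, {"offset": [8, -1, 70], "roll": 0, "hand": 0}, {"offset": [10, -1, 70], "roll": 0, "hand": 0}, {"offset": [12, -1, 70], "roll": 0, "hand": 0}, {"offset": [14, -1, 70], "roll": 0, "hand": 0}, {"offset": [15, -1, 70], "roll": 0, "hand": 0}, {"offset": [16, -1, 70], "roll": 0, "hand": 0}, {"offset": [17, -1, 70], "roll": 0, "hand": 0}, {"offset": [18, -1, 70], "roll": 0, "hand": 0}, {"offset": [19, -1, 70], "roll": 0, "hand": 0}, {"offset": [19, -1, 70], "roll": 0, "hand": 0}]'

```text
clock: 3.07
tool_pos: [0.5212, 0.0772, 0.0414]
orientation: [180.0, 0.0, -6.7]
force: [-2.6, -1.8, -0.5]
opening: 0.0003
```

```bash
python3 go.py
```

```text
3.0667 fix [-66.8  28.6] tipz 30.4 yawrel -0.02 F fix [-2.34 -2.12] -0.48 open 0.0003
```

>>> jog_arm --motion '[{"offset": [1, 1, 0], "roll": 0, "hand": 0}, {"offset": [2, 1, 0], "roll": 0, "hand": 0}, {"offset": [3, 1, 0], "roll": 0, "hand": 0}, {"offset": [4, 1, 0], "roll": 0, "hand": 0}, {"offset": [5, 1, 0], "roll": 0, "hand": 0}, {"offset": [6, 1, 0], "roll": 0, "hand": 0}, {"offset": [7, 1, 0], "roll": 0, "hand": 0}]'

```text
clock: 3.65
tool_pos: [0.5275, 0.0759, 0.0413]
orientation: [180.0, 0.1, -6.7]
force: [-9.4, 5.0, 4.3]
opening: 0.0007
```

>>> jog_arm --motion '[{"offset": [0.5, 0, 0], "roll": 0, "hand": 0}, {"offset": [1, 0, 0], "roll": 0, "hand": 0}, {"offset": [1, 0, 0], "roll": 0, "hand": 0}]'

```text
clock: 3.9
tool_pos: [0.5276, 0.0759, 0.0414]
orientation: [180.0, 0.1, -6.7]
force: [-9.4, 5.6, 4.2]
opening: 0.0006
```

```bash
python3 go.py
```

```text
3.9 fix [-60.4  28. ] tipz 30.4 yawrel -0.02 F fix [-10.     4.42] 4.19 open 0.0006
```

>>> jog_arm --motion '[{"offset": [0.5, 0, 0], "roll": 0, "hand": 0}, {"offset": [1, 0, 0], "roll": 0, "hand": 0}, {"offset": [1, 0, 0], "roll": 0, "hand": 0}]'

```text
clock: 4.15
tool_pos: [0.5284, 0.0759, 0.0413]
orientation: [180.0, 0.2, -6.7]
force: [-10.5, 7.0, 4.1]
opening: 0.0002
```

>>> jog_arm --motion '[{"offset": [0.5, 0, 0], "roll": 0, "hand": 0}, {"offset": [1, 0, 0], "roll": 0, "hand": 0}, {"offset": [1, 0, 0], "roll": 0, "hand": 0}]'

```text
clock: 4.4
tool_pos: [0.5285, 0.0758, 0.0413]
orientation: [180.0, 0.2, -6.7]
force: [-14.4, 9.1, 9.1]
opening: 0.0004
```

```bash
python3 go.py
python3 - <<'E'
from h import *
s=snap('top'); cv2.imwrite('pics/t2.png',cv2.resize(s['img'][165:275,230:390,::-1],None,fx=4.5,fy=4.5,interpolation=cv2.INTER_CUBIC))
snap('wrist','w2.png')
E
```

```text
4.4 fix [-59.5  28.1] tipz 30.3 yawrel -0.03 F fix [-15.39   7.31] 9.09 open 0.0004
```

View pics/w2.png

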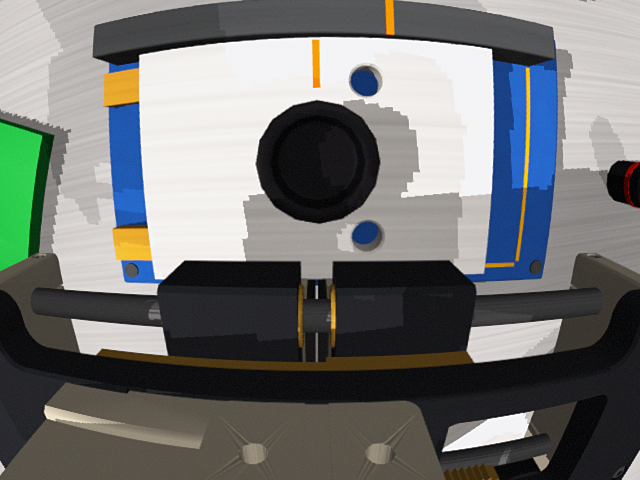

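Firm stop at 15 N, and the wrist view shows the plate squared against the fence. Next I'll back off, rise, and go over to the +y end, turned 90° to put the wide finger face on the plate.

>>> jog_arm --motion '[{"offset": [-5, 0, 0], "roll": 0, "hand": 0}, {"offset": [-12, 0, 0], "roll": 0, "hand": 0}, {"offset": [-15, 0, -15], "roll": 0, "hand": 0}, {"offset": [-15, 0, -45], "roll": 0, "hand": 0}, {"offset": [-15, -10, -60], "roll": 0.12, "hand": 0}, {"offset": [-8, -20, -65], "roll": 0.24, "hand": 0}, {"offset": [0, -30, -65], "roll": 0.36, "hand": 0}, {"offset": [8, -40, -65], "roll": 0.48, "hand": 0}, {"offset": [16, -50, -65], "roll": 0.6, "hand": 0}, {"offset": [24, -60, -65], "roll": 0.72, "hand": 0}, {"offset": [32, -70, -65], "roll": 0.84, "hand": 0}, {"offset": [40, -80, -65], "roll": 0.96, "hand": 0}, {"offset": [48, -90, -65], "roll": 1.08, "hand": 0}, {"offset": [55, -98, -65], "roll": 1.2, "hand": 0}, {"offset": [59, -98, -65], "roll": 1.32, "hand": 0}, {"offset": [59, -98, -65], "roll": 1.44, "hand": 0}, {"offset": [59, -98, -65], "roll": 1.571, "hand": 0}, {"offset": [59, -98, -65], "roll": 1.571, "hand": 0}, {"offset": [59, -98, -65], "roll": 1.571, "hand": 0}]'

```text
clock: 6.08
tool_pos: [0.6015, 0.1659, 0.1068]
orientation: [-179.9, 0.0, -96.5]
force: [-1.0, -0.0, -0.7]
opening: 0.0003
```

```bash
python3 go.py 0 127 24 -90
python3 - <<'E'
from h import *
snap('wrist','w3.png')
E
```

```text
6.0833 fix [  2.5 126.1] tipz 95.8 yawrel -89.83 F fix [-1.03 -0.14] -0.68 open 0.0003
offset [-0.9  2.6 71.8] roll 0.003
```

View pics/w3.png

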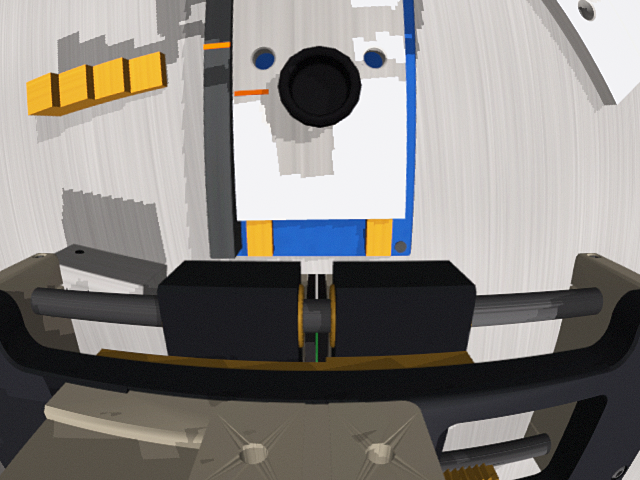

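View shows the rails at u≈259 and 379, so the fingers (u≈317) are centred on the gap. Descending, then pushing towards -y.

>>> jog_arm --motion '[{"offset": [-1, 2, 20], "roll": 0.003, "hand": 0}, {"offset": [-1, 2, 40], "roll": 0.003, "hand": 0}, {"offset": [-1, 2, 60], "roll": 0.003, "hand": 0}, {"offset": [-1, 2, 71], "roll": 0.003, "hand": 0}, {"offset": [-1, 2, 71], "roll": 0.003, "hand": 0}, {"offset": [4, 2, 71], "roll": 0.003, "hand": 0}, {"offset": [8, 2, 71], "roll": 0.003, "hand": 0}, {"offset": [11, 2, 71], "roll": 0.003, "hand": 0}, {"offset": [14, 2, 71], "roll": 0.003, "hand": 0}, {"offset": [16, 2, 71], "roll": 0.003, "hand": 0}, {"offset": [18, 2, 71], "roll": 0.003, "hand": 0}]'

```text
clock: 7.05
tool_pos: [0.5983, 0.1489, 0.0368]
orientation: [-179.8, 0.1, -96.9]
force: [-0.4, 4.8, 3.6]
opening: 0.0004
```

```bash
python3 go.py
```

```text
7.05 fix [  1.3 108.8] tipz 25.8 yawrel -90.17 F fix [-0.96  4.69] 3.61 open 0.0004
```

>>> jog_arm --motion '[{"offset": [1.5, 0, 0], "roll": 0, "hand": 0}, {"offset": [3, 0, 0], "roll": 0, "hand": 0}, {"offset": [4.5, 0, 0], "roll": 0, "hand": 0}, {"offset": [6, 0, 0], "roll": 0, "hand": 0}, {"offset": [7.5, 0, 0], "roll": 0, "hand": 0}, {"offset": [9, 0, 0], "roll": 0, "hand": 0}, {"offset": [10.5, 0, 0], "roll": 0, "hand": 0}, {"offset": [12, 0, 0], "roll": 0, "hand": 0}, {"offset": [13.5, 0, 0], "roll": 0, "hand": 0}, {"offset": [15, 0, 0], "roll": 0, "hand": 0}, {"offset": [16.5, 0, 0], "roll": 0, "hand": 0}, {"offset": [18, 0, 0], "roll": 0, "hand": 0}]'

```text
clock: 8.05
tool_pos: [0.5948, 0.1301, 0.0355]
orientation: [180.0, -0.0, -96.9]
force: [1.0, 4.6, 2.9]
opening: 0.0004
```

```bash
python3 go.py
python3 - <<'E'
from h import *
snap('wrist','w4.png')
E
```

```text
8.05 fix [ 0.  89.7] tipz 24.5 yawrel -90.2 F fix [0.49 4.7 ] 2.9 open 0.0004
```

View pics/w4.png

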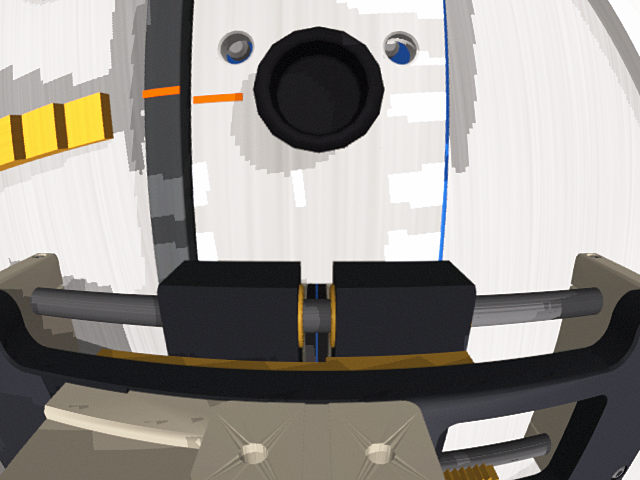

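Wrist view shows both pins nearly centred in the holes, at (236,47) and (400,47), with the plate tick a little short of the fence tick. I'll keep pushing slowly.

>>> jog_arm --motion '[{"offset": [0.7, 0, 0], "roll": 0, "hand": 0}, {"offset": [1.4, 0, 0], "roll": 0, "hand": 0}, {"offset": [2.1, 0, 0], "roll": 0, "hand": 0}, {"offset": [2.8, 0, 0], "roll": 0, "hand": 0}, {"offset": [3.5, 0, 0], "roll": 0, "hand": 0}, {"offset": [3.5, 0, 0], "roll": 0, "hand": 0}]'

```text
clock: 8.6
tool_pos: [0.5939, 0.1263, 0.0351]
orientation: [179.9, -0.0, -96.9]
force: [-0.4, 0.8, 0.2]
opening: 0.0008
```

>>> jog_arm --motion '[{"offset": [0.5, 0, 0], "roll": 0, "hand": 0}, {"offset": [1, 0, 0], "roll": 0, "hand": 0}, {"offset": [1.5, 0, 0], "roll": 0, "hand": 0}, {"offset": [1.5, 0, 0], "roll": 0, "hand": 0}]'

```text
clock: 8.93
tool_pos: [0.5944, 0.1254, 0.0356]
orientation: [-180.0, 0.0, -96.9]
force: [0.1, 2.0, -1.0]
opening: 0.0008
```

```bash
python3 go.py
python3 - <<'E'
from h import *
snap('wrist','w5.png')
E
```

```text
8.9333 fix [ 0.2 85. ] tipz 24.6 yawrel -90.2 F fix [-0.08  1.97] -0.99 open 0.0008
```

View pics/w5.png

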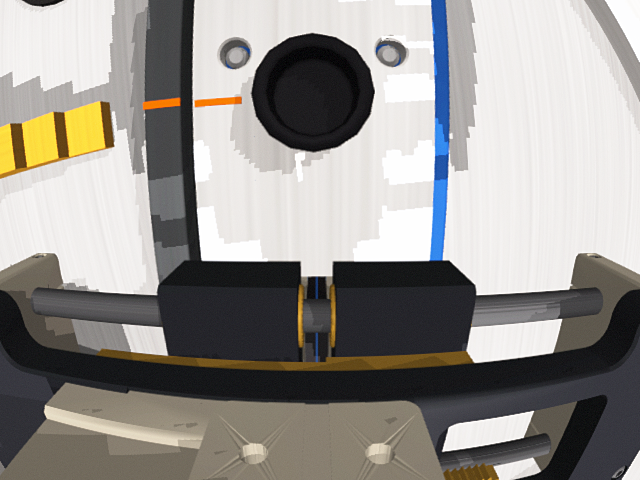

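Looks dropped: the plate is visibly lower, the ticks are in line and the pins are concentric in the holes (235,53) and (390,52). A short push should confirm a firm stop.

>>> jog_arm --motion '[{"offset": [1, 0, 0], "roll": 0, "hand": 0}, {"offset": [2, 0, 0], "roll": 0, "hand": 0}, {"offset": [2, 0, 0], "roll": 0, "hand": 0}]'

```text
clock: 9.23
tool_pos: [0.5945, 0.124, 0.0357]
orientation: [-179.9, 0.1, -96.9]
force: [0.7, 4.6, -1.6]
opening: 0.0007
```

>>> jog_arm --motion '[{"offset": [0.5, 0, 0], "roll": 0, "hand": 0}, {"offset": [1, 0, 0], "roll": 0, "hand": 0}, {"offset": [1, 0, 0], "roll": 0, "hand": 0}]'

```text
clock: 9.48
tool_pos: [0.5946, 0.1238, 0.0357]
orientation: [-179.9, 0.1, -96.9]
force: [0.5, 7.1, -1.8]
opening: 0.0005
```

>>> jog_arm --motion '[{"offset": [1, 0, 0], "roll": 0, "hand": 0}, {"offset": [2, 0, 0], "roll": 0, "hand": 0}, {"offset": [2, 0, 0], "roll": 0, "hand": 0}]'

```text
clock: 9.73
tool_pos: [0.5948, 0.1235, 0.0359]
orientation: [-179.9, 0.3, -96.9]
force: [-0.8, 15.2, -3.6]
opening: 0.0005
```

>>> jog_arm --motion '[{"offset": [-6, 0, 0], "roll": 0, "hand": 0}, {"offset": [-15, 0, 0], "roll": 0, "hand": 0}, {"offset": [-22, 0, 0], "roll": 0, "hand": 0}, {"offset": [-22, 0, -20], "roll": 0, "hand": 0}, {"offset": [-22, 0, -50], "roll": 0, "hand": 0}, {"offset": [-22, 0, -80], "roll": 0, "hand": 0}, {"offset": [-22, 0, -110], "roll": 0, "hand": 0}, {"offset": [-22, 0, -140], "roll": 0, "hand": 0}, {"offset": [-22, 0, -140], "roll": 0, "hand": 0}, {"offset": [-22, 0, -140], "roll": 0, "hand": 0}]'

```text
clock: 10.57
tool_pos: [0.5973, 0.1427, 0.1778]
orientation: [-179.8, 0.1, -96.9]
force: [-0.8, 0.5, -0.8]
opening: 0.0006
```

```bash
python3 go.py
python3 - <<'E'
from m import *; from fit import rigid; from go import w2f,TH
np.set_printoptions(precision=2,suppress=True)
s=snap('scene','s6.png'); x0,y0,x1,y1=235,230,410,340; roi=s['img'][y0:y1,x0:x1]
q=quad(masks(roi)[1])[1]+[x0,y0]; print(q.tolist())
for z in(.032,.04):
    W=np.array([ray(s,*p,z)[:2] for p in q]); print(z,[w2f(w) for w in W],w2f(W.mean(0)), [np.linalg.norm(W[i]-W[i-1])*1e3 for i in range(len(W))])
cv2.imwrite('pics/s6c.png',cv2.resize(roi[:,:,::-1],None,fx=4.5,fy=4.5,interpolation=cv2.INTER_CUBIC))
E
```

```text
10.5667 fix [  1.1 102.5] tipz 166.8 yawrel -90.19 F fix [-0.88  0.4 ] -0.81 open 0.0006
[[263, 251], [356, 254], [357, 304], [261, 301]]
0.032 [array([-46.75, -75.14]), array([-47.79,  72.59]), array([43.46, 73.48]), array([ 44.93, -68.88])] [-1.54  0.51] [np.float64(91.89006077606979), np.float64(147.73520401699736), np.float64(91.25198267044824), np.float64(142.36632399541165)]
0.04 [array([-40.96, -74.  ]), array([-41.99,  71.99]), array([48.19, 72.87]), array([ 49.64, -67.81])] [3.72 0.76] [np.float64(90.80905470414896), np.float64(145.99722875362244), np.float64(90.17848302850166), np.float64(140.69150890250276)]
```

View pics/s6c.png

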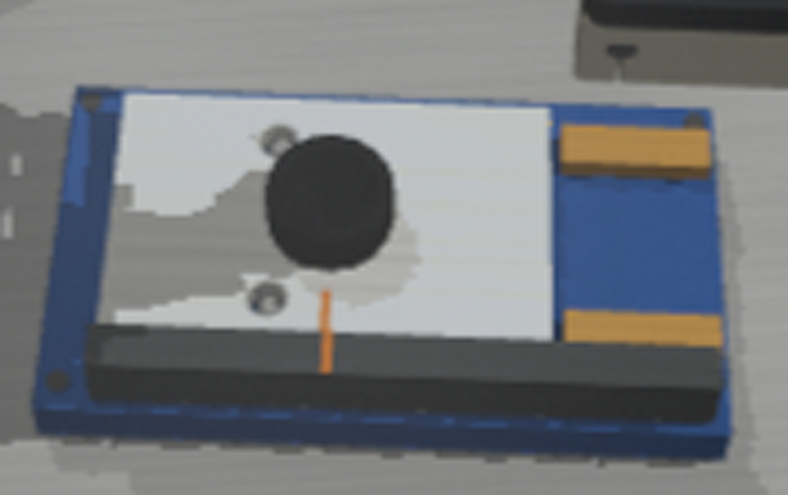

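The crop shows the plate flat, lower than the rails, with pins in both holes (280,140) and (268,297) and the ticks collinear at u≈326. The gripper is clear, so I'm handing in.

```bash
python3 -c "
from plant import order; print(order.close_job())"
```

```text
the job is handed in; nothing more can be done
None
```

The plate looks seated on its pins, and I handed the job in at about 10.6 s. No verdict is reported, so this rests on my own checks.

**What I did:** With the fingers shut, I pushed the plate in +x until it stopped square against the fence at about 15 N. I then went down between the rails and pushed it in -y, about 24 mm. It dropped onto the pins and stopped firmly at 15 N. I backed off before lifting clear, with the final force reading near zero.

**Last checks:**
- **Seating:** In the last scene picture the plate lies below the rail tops, both pins show in the holes, and the two orange ticks are in line.
- **Position:** Ray-casting at the seated height (top face 32 mm) puts the plate's centre about (-1.5, 0.5) mm from home. The fence and shadows hid part of its outline, so this is only a rough check: the measured outline came out about 91 × 145 mm instead of 100 × 150 mm. The pin fit and firm stop are the stronger evidence.
- **Bystanders:** I did not re-measure the wedge, block, disc and probe. The gripper's planned path kept clear of them.

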